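# Check-weigh a board carrier on the hook scale

## Robot

A 6-joint arm with a two-finger parallel gripper is mounted at the origin on the work surface. World frame = base frame: x ahead of the robot, y to its left, z up, the work surface at z = 0. Lengths are in m, angles in rad, forces in N, time in s.
With the tool pointing down it reaches from about 0.325 to 0.85 m from the base axis. Payload 4.4 kg.
Tool frame: the origin (TCP) lies at the very end of the fingers, on their centre line; the grasp point (between the pads) lies 19 mm behind it; z points along the fingers, y is the line along which they close (so a half turn about z gives the same grasp; the last joint's range is limited). The gripper opens to 94 mm and grips with 3 to 60 N. Pads are 16 mm wide; open, the fingers measure 119 mm over their backs; the gripper's body (75 mm by 177 mm) begins 78 mm behind the grasp point.
Start: joints at [1.012, 0.207, 1.542, -0, 1.393, -0.15], TCP at [0.229, 0.528, 0.205] pointing down, gripper open.
Joint ranges: [-2.73, 2.73], [-0.86, 2.22], [0.23, 2.46], [-1.11, 4.25], [0.08, 2.63], [-2.82, 2.82]. Speed limits (rad/s): [2.79, 2.79, 3.14, 3.14, 3.14, 3.14].

## Interface

Orientations are given as a unit quaternion [x, y, z, w].
In Python, from plant import robot, cams, finish_job gives the robot as it stands.
- The arm moves only by the tool step_arm, never from a script. Its argument "targets" is a list of rows, each a list of 3 entries, a list of its own where there are three numbers: the shift along the world's x, y, z in units of 30 mm (1.0 is 30 mm), then the turn about the world's z in units of 5 degrees (1.0 is 5 degrees), then the opening, from -1 (shut) to 1 (fully open). In form: [[[dx, dy, dz], yaw, claw], ...]. A call has 1 to 8 rows; each row is the pose to reach, as a shift and turn from the pose commanded when the call began; what a row does not reach only later rows make up. A row lasts 1/12 s, in which the tool goes at most 41.7 mm and 7.16 degrees, less where a joint would pass 70% of its speed; a pose out of reach is approached as far as the arm can. A call with a gripper value outside its range is refused whole. The fingers move at their own pace and stop on an object; "grip_force" is the grip in N (left out, the last holds). Time passes only in rows, so rows that repeat a pose let the fingers close. It gives the time, the measured TCP pose, the force, the opening and the grip force at its end, in the units of the state.
- robot.get_state(): the state, without advancing time (a new reading comes with each control period).
- cams.get_image(name): name is "scene" or "top"; returns a dict with "color" (420x560x3 uint8, red, green, blue), "fx", "fy", "cx", "cy" (pixels), "k1" (the pictures are not rectified: a ray, as slopes to the right and down, at radius r is drawn at 1 + k1 r^2 times it, then the intrinsics apply), "R" (3x3) and "t" (3): a world point X has camera coordinates R X + t. Camera axes: x right, y down, z forward; pixel columns grow to the right and rows downward; lengths in m; the calibration is good to about 2 mm. A picture is of the moment at which its call begins. There is no depth.
- finish_job(): hands the job in; it is judged then, once.
Trained networks look in the newest picture that a camera, given by its name, has taken for a name from the list of things; names that differ only in an ending like _2 or _b are one class to them, and where a whole thing is asked for, a point or a joint stands for the part that bears it (a point fixed in the world has none). Each returns a list of dicts, best first, with "score" (0 to 1); they miss things now and then, are a little off and sometimes report something else, mostly with a low value. They report only what shows in the picture. A call takes as long as a camera call. They do not tell look-alikes from the thing itself.
- cams.search_frame(camera, label): "xy" ([column, row] in pixels, amid what is visible of it).
The state is a dict: "time_s": time; "joint_pos": joint angles; "qvel": joint speeds; "effort": joint torques, N m; "ee_pos": TCP position; "eef_rot": TCP orientation; "contact_force": force on the tool from outside, world axes, zero at the start; "ft_torque": the same for the moment, N m; "width": finger opening in m; "finger_force": force on a finger pad.
Only numpy, scipy, OpenCV 4.12 (cv2) and the standard library are available. Lean on these libraries where they do the work, as an engineer would, in place of code of your own. Each camera call takes 0.05 s, during which the arm holds its last target. There are 200 camera calls.

## Task

Take the board carrier that waits in the single stand and hang it by its wire loop on the hook of the spring scale, easing its weight on slowly so that the scale neither jerks nor is forced, then let go and let it hang free until the pointer has been at rest for a good second. Then lift it slowly off the hook and stand it fully down in the free slot of the two-slot rack, leaving the carrier already there and the other things on the bench alone.

Things in the scene. Friction and masses are not known exactly. Their poses are not given: they have to be found in the camera images.
- carrier: Upright frame round a power board, 150 long (x) x 12 thick (y; board parts 26) x 90 mm high, a 5 mm wire loop on the middle of its top. Origin: centre of underside, z up. The top rail is solid from 68 to 90 mm up, full length: grip it across y, 40 to 65 mm from the middle, tool leaning away from the loop to clear the scale's tube. Mass hidden, 150 to 510 g, balanced. Starts in the stand.
- loop (a point): Middle of the wire at the peak of the carrier's loop, 120.5 mm above the carrier's underside. The loop lies in the carrier's x-z plane: open from 90 mm (top of rail) to 118 mm (underside of wire at the peak), 35 mm wide below, roofed to the peak so that the hook finds the middle.
- stand: Single low stand on the bench in which the carrier waits, fixed, 180 x 100 mm with one slot along its x. Origin at the centre of its underside. Slot floor 8 mm up, slot 160 mm long, 15 mm wide, with 22 mm of straight wall and a flared mouth, 40 mm high in all.
- scale: Spring scale on a rod stand, fixed. Origin on the bench straight below the hook. Grey base plate 250 x 160 x 12 mm (from 80 mm before to 170 mm behind the origin, along its x); rod 130 mm behind the hook (its +x); a clear vertical tube 27 mm across hangs over the hook from 297 to 497 mm up.
- hook_seat (a point): Bottom of the hook's inner curve; a hung loop's wire middle is 2.5 mm above it. 237 mm over the bench unloaded; sinks under load. Axes as scale. 4 mm wire bent in the y-z plane: tip on the +y side, top 15 mm above, inner face 7 to 9 mm, outer face 13 mm from the middle; stem on -y, inner face 7 mm away, joining the middle line 34 mm up. Pass the loop over the tip towards -y, then lower it.
- hook (a joint): How far the hook is pulled down, m; 0 unloaded, 12.5 mm for each 100 g (spring 78.5 N/m, lightly damped: a load let go before the spring carries it bounces, one pulled too low springs back). The marks end at 0.08 m. It should never move faster than 0.12 m/s.
- rack: Two-slot rack, fixed, 180 x 150 mm, slots along its x, like that of the stand, 76 mm apart. Origin at the centre of its underside. A carrier already weighed stands in the slot on its -y side; the slot on its +y side is free.
- free_slot (a point): Centre of the floor of the free slot of the rack, 8 mm above the bench; x along the slot. Slot as in the stand: 160 x 15 mm inside, 22 mm straight walls, flared mouth, top 32 mm above this point. A seated carrier's underside rests on this floor.
- weighed_carrier: A carrier like the first, already weighed, standing in the other slot of the rack; leave alone. Origin at the centre of its underside.
- mouse: Computer mouse on the bench, 100 x 60 x 32 mm; leave alone. Origin at the centre of its underside.
- screwdriver: Screwdriver lying on the bench, 150 mm long, handle to its -x; leave alone.
Mind the look-alikes: they are no part of the job. What is shaped like the rack but pink is not meant.

How it is judged:
On the way, in this order (a step that is already met when the one before it is completed fails the run):
1. the carrier hangs by its loop on the hook, let go, and scale and carrier have come to rest for a second (distance between loop and hook_seat below 0.009 m and value of joint hook above 0.014 m and contact force between each of the arm, the fingers and carrier below 0.05 N and linear speed of carrier below 0.02 m/s and velocity of joint hook between -0.01 and 0.01 m/s), for 1 s.
2. the carrier is lifted off the hook and the scale is back at zero (distance between loop and hook_seat above 0.03 m and contact force between carrier and scale below 0.05 N and value of joint hook below 0.003 m), for 0.2 s.
At the end, for the whole second after the job is handed in: The carrier stands released and at rest in the free slot of the rack, its underside within 4 mm of the slot floor, within 8 mm of the slot's middle along and 4 mm across, leaning less than 9 degrees, and the scale hangs unloaded at zero (x of carrier in the frame of free_slot between -0.008 and 0.008 m and y of carrier in the frame of free_slot between -0.004 and 0.004 m and z of carrier in the frame of free_slot below 0.004 m and angle between carrier's own z axis and vertical below 0.16 rad and linear speed of carrier below 0.01 m/s and value of joint hook below 0.003 m); the robot touches nothing.
It fails at once if the scale jerks: the hook moves faster than 0.12 m/s (weight dropped on it, or let go while pulled too far) (velocity of joint hook above 0.12 m/s or velocity of joint hook below -0.12 m/s).
It fails at once if the scale is pulled past the end of its marks (80 mm) (value of joint hook above 0.08 m).
It fails at once if the carrier is forced against the scale with more than 12 N (contact force between carrier and scale above 12 N).
It fails at once if the robot pushes on the scale with more than 3 N (contact force between any of the arm, the fingers and scale above 3 N).
It fails at once if the carrier already weighed, the mouse or the screwdriver is pushed out of place or tipped (distance of weighed_carrier from where it was at the start of the episode above 0.012 m or angle between weighed_carrier's own z axis and vertical above 0.2 rad or distance of any of mouse, screwdriver from where it was at the start of the episode above 0.02 m).
It also fails if it takes over 72 s, if anything falls off the work surface, if the arm or the gripper's body presses on something with over 40 N, if the wrist force passes 120 N, or if a joint passes its speed limit or range.

## Working session

There is one attempt and no reset: what is moved stays moved. The work goes in short steps, Python scripts to look and compute and a tool call to move; the robot and the scene stay as the last step left them, time stands still between calls to the robot, and variables do not carry over. Pictures are saved under pics/ and viewed, at most 10 in all, crops included, and the job is handed in when it is done.

Besides the shell and the picture viewer there is one more tool, called by a JSON object that holds its "name" and its "arguments", one argument or row to a line. step_arm: Moves the arm, as the interface text tells. Its arguments: {"type":"object","properties":{"targets":{"type":"array"},"grip_force":{"type":"number"}},"required":["targets"]}

```bash
mkdir -p pics
cat > h.py <<'E'
import numpy as np, cv2
from plant import robot, cams, finish_job
def img(n,f=None):
    d=cams.get_image(n)
    if f: cv2.imwrite('pics/'+f,d['color'][:,:,::-1])
    return d
def ray(d,p):
    u=np.array([(p[0]-d['cx'])/d['fx'],(p[1]-d['cy'])/d['fy']]); s=u.copy()
    for _ in range(30): s=u/(1+d['k1']*(s@s))
    R=np.array(d['R']);t=np.array(d['t'])
    return -R.T@t, R.T@np.array([s[0],s[1],1])
def atz(d,p,z):
    c,r=ray(d,p); return c+r*(z-c[2])/r[2]
def proj(d,X):
    c=np.array(d['R'])@np.array(X,float)+np.array(d['t']); s=c[:2]/c[2]; s=s*(1+d['k1']*(s@s))
    return np.array([s[0]*d['fx']+d['cx'],s[1]*d['fy']+d['cy']])
def tri(d1,p1,d2,p2):
    c1,r1=ray(d1,p1);c2,r2=ray(d2,p2)
    a=np.linalg.lstsq(np.stack([r1,-r2],1),c2-c1,rcond=None)[0]
    A=c1+a[0]*r1;B=c2+a[1]*r2
    return (A+B)/2,np.linalg.norm(A-B)
E
python3 - <<'E'
from h import *
for n in('scene','top'):
    d=img(n,n+'1.png'); R=np.array(d['R']); print(n,d['fx'],d['k1'],-R.T@np.array(d['t']),R.round(2).tolist())
    for l in('carrier','loop','stand','scale','hook_seat','rack','weighed_carrier','mouse','screwdriver'):
        print(l,[(np.round(o['xy'],1).tolist(),round(o['score'],2)) for o in cams.search_frame(n,l)][:4])
s=robot.get_state();print(s)
E
```

```text
scene 496.91591565162463 -0.042833079368509684 [ 1.19049733 -0.08447081  1.39014402] [[0.31, 0.95, 0.01], [0.81, -0.26, -0.52], [-0.49, 0.16, -0.85]]
carrier [([142.5, 307.3], 0.86)]
loop [([140.1, 308.6], 0.9), ([315.6, 255.4], 0.57)]
stand [([312.4, 261.1], 0.73), ([151.3, 325.8], 0.56), ([253.5, 304.8], 0.5)]
scale [([254.9, 303.1], 0.81)]
hook_seat []
rack [([323.2, 191.9], 0.95), ([400.5, 174.2], 0.8), ([328.5, 261.3], 0.7)]
weighed_carrier [([312.6, 254.8], 0.69)]
mouse [([198.3, 246.6], 0.86)]
screwdriver [([258.0, 228.6], 0.74)]
top 384.92064653982584 -0.006137625541091505 [0.38219487 0.14157468 1.42933029] [[-0.02, -1.0, -0.0], [-1.0, 0.02, -0.09], [0.09, -0.0, -1.0]]
carrier [([395.4, 184.3], 0.77), ([288.1, 232.7], 0.72)]
loop [([396.4, 183.0], 0.66), ([341.7, 234.3], 0.65)]
stand [([386.9, 187.0], 0.57)]
scale [([310.0, 154.2], 0.61), ([237.3, 190.3], 0.43)]
hook_seat []
rack [([143.3, 250.0], 0.94), ([216.0, 258.0], 0.76), ([240.4, 195.4], 0.63)]
weighed_carrier [([253.2, 188.8], 0.72)]
mouse [([341.5, 234.7], 0.8)]
screwdriver [([288.5, 233.8], 0.44)]
{'time_s': 1.0, 'joint_pos': array([ 1.01151764e+00,  2.06604712e-01,  1.54151934e+00,  1.86095952e-05,
        1.39346314e+00, -1.50507507e-01]), 'qvel': array([-0.00022081, -0.00070952,  0.00148481,  0.00032632,  0.00050616,
       -0.00072435]), 'effort': array([ 1.16432340e-03, -3.70882809e+01, -2.81777751e+01,  6.99204672e-02,
        2.71133089e-02, -1.60657936e-05]), 'ee_pos': array([0.22856333, 0.5276262 , 0.2054348 ]), 'eef_rot': array([ 2.02967186e-01,  9.79185540e-01,  5.74532408e-06, -7.63843703e-06]), 'contact_force': array([ 0.08897752,  0.58646996, -0.41152009]), 'ft_torque': array([-0.01025865,  0.01967886, -0.00773317]), 'finger_force': 0.0, 'width': 0.09393327700001372}
```

View pics/scene1.png

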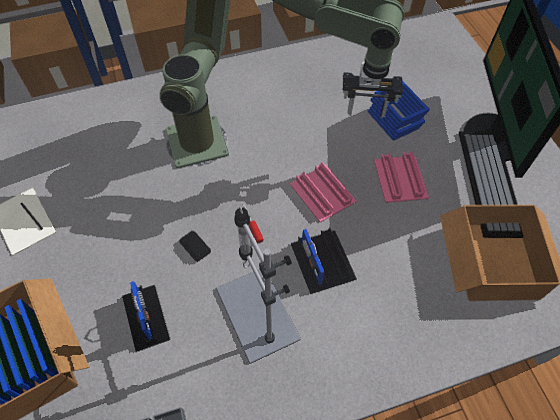

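View pics/top1.png

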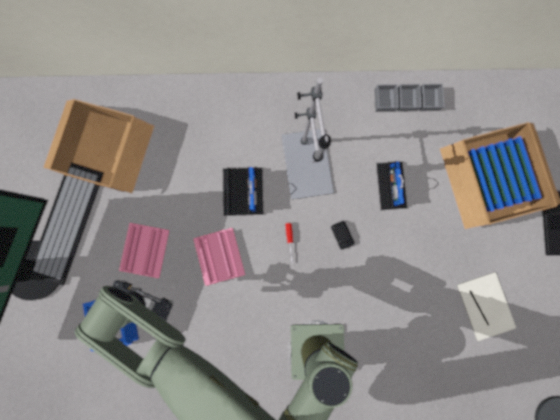

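The scene view shows the carrier in the black stand at (145,315). The scale plate is at (258,315), the black rack with the weighed carrier at (323,262), the mouse at (195,246) and the screwdriver at (255,230). The pink racks at (323,191) and (401,176) are decoys. The same things appear in the top view: stand (392,185), plate (310,165), rack (243,191). I'll zoom in next.

Run:
```python
import cv2
s=cv2.imread('pics/scene1.png');t=cv2.imread('pics/top1.png')
cv2.imwrite('pics/c1.png',cv2.resize(s[195:370,205:365],None,fx=3.4,fy=3.4,interpolation=cv2.INTER_CUBIC))
a=cv2.resize(t[70:220,215:415],None,fx=4,fy=4,interpolation=cv2.INTER_CUBIC);cv2.imwrite('pics/c2.png',a)
cv2.imwrite('pics/c3.png',cv2.resize(s[270:360,110:185],None,fx=6,fy=6,interpolation=cv2.INTER_CUBIC))
```

```text
(no output)
```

View pics/c1.png

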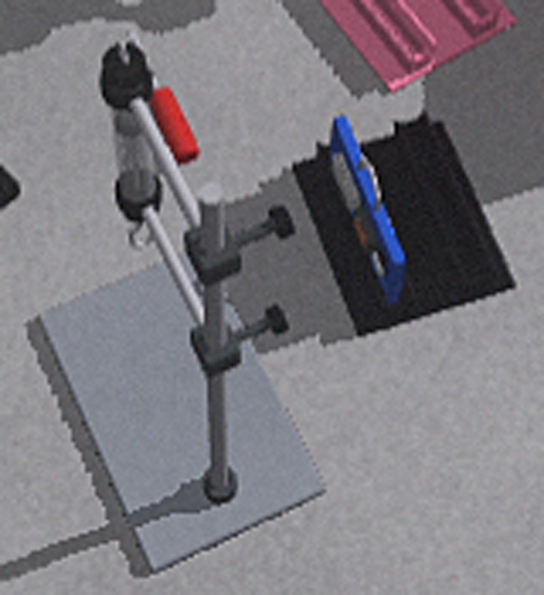

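View pics/c2.png

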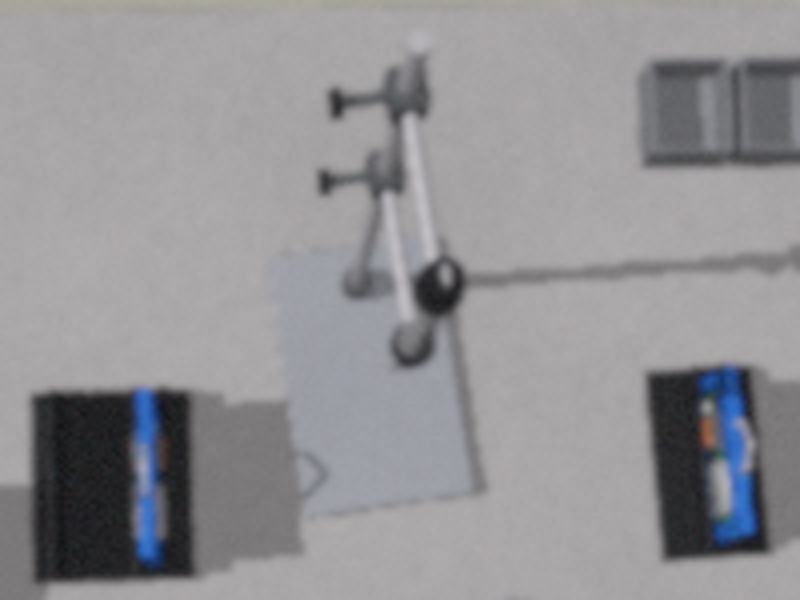

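View pics/c3.png

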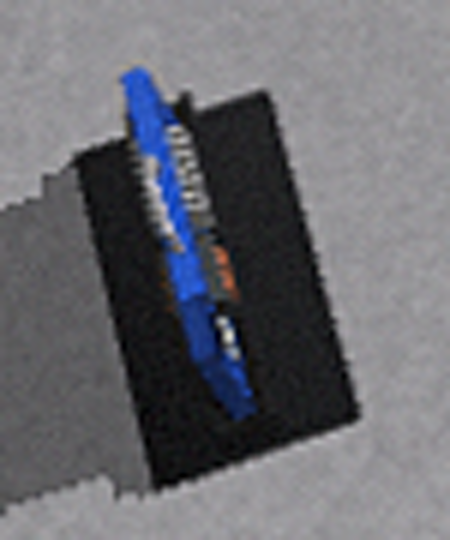

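The crops show these details:
- **Scale plate:** corners in the top view near (291,199) and (335,192).
- **Tube:** collars in the top view at about (318,155) low and (325,142) high.
- **Hook:** in the scene view at about (246,264).
- **Rack:** its weighed carrier is in the right-hand (-y) slot, so the free slot is on the left.
- **Carrier:** the stand holds it with its rail exposed.

Next I fit the poses.

```bash
cat > fit.py <<'E'
from h import *
from scipy.optimize import minimize
def blue(d):
    h=cv2.cvtColor(d['color'],cv2.COLOR_RGB2HSV); return ((h[...,0]>98)&(h[...,0]<128)&(h[...,1]>130)&(h[...,2]>70)).astype(np.uint8)
def comp(m,p,r=8):
    n,l,st,c=cv2.connectedComponentsWithStats(m)
    ids=[i for i in range(1,n) if st[i,4]>8 and np.hypot(*(c[i]-p))<r*4]
    return np.isin(l,ids).astype(np.uint8)
def boxpts(p,hx,hy,z0,z1,y0=0):
    c,s=np.cos(p[2]),np.sin(p[2]); o=[]
    for a in(-hx,hx):
        for b in(-hy+y0,hy+y0):
            for z in(z0,z1): o.append([p[0]+c*a-s*b,p[1]+s*a+c*b,z])
    return o
def iou(ds,ms,p,hx,hy,z0,z1):
    tot=0
    for d,m in zip(ds,ms):
        S=4; h=cv2.convexHull(np.array([proj(d,X) for X in boxpts(p,hx,hy,z0,z1)],np.float32))
        a=np.zeros((420*S,560*S),np.uint8); cv2.fillConvexPoly(a,np.round((h+.5)*S*16-8).astype(np.int32),1,shift=4)
        a=cv2.resize(a.astype(np.float32),(560,420),interpolation=cv2.INTER_AREA)
        hm=np.zeros((420,560),np.float32); q=np.argwhere(m)[:,::-1].astype(np.int32)
        cv2.fillConvexPoly(hm,cv2.convexHull(q),1)
        tot+=np.minimum(a,hm).sum()/np.maximum(a,hm).sum()
    return tot/len(ds)
def fit(ds,ms,p0,*b):
    f=lambda p:-iou(ds,ms,[p[0],p[1],p[2]/3],*b)
    best=min((minimize(f,[p0[0]+e[0],p0[1]+e[1],p0[2]*3],method='Nelder-Mead',options=dict(initial_simplex=np.array([p0[0]+e[0],p0[1]+e[1],p0[2]*3])+np.array([[0,0,0],[.012,0,0],[0,.012,0],[0,0,.3]]),maxfev=150)) for e in((0,0),(.005,-.005))),key=lambda r:r.fun)
    return best.x[0],best.x[1],best.x[2]/3,-best.fun
E
python3 - <<'E'
from fit import *
s=img('scene');t=img('top')
C2=lambda x,y:(215+(x-1.5)/4,70+(y-1.5)/4); C1=lambda x,y:(205+(x-1.2)/3.4,195+(y-1.2)/3.4)
print('plate top',[atz(t,C2(*p),.012).round(3)[:2].tolist() for p in((270,252),(305,515),(482,490))])
print('plate scene',[atz(s,C1(*p),.012).round(3)[:2].tolist() for p in((38,318),(150,572),(325,490))])
print('foot',atz(t,C2(358,285),.02).round(3),atz(s,C1(220,488),.02).round(3))
print('tube',atz(t,C2(412,342),.31).round(3),atz(t,C2(440,285),.5).round(3))
print('tube sc',atz(s,C1(137,198),.31).round(3),atz(s,C1(127,72),.5).round(3))
print('hook sc',[atz(s,C1(140,235),z).round(3) for z in(.237,.26)])
print('rack top',[[atz(t,C2(*p),z).round(3)[:2].tolist() for p in((32,395),(190,388),(192,575),(35,580))] for z in(.0,.04)])
print('stand top',[[atz(t,C2(*p),z).round(3)[:2].tolist() for p in((648,372),(752,367),(770,550),(663,558))] for z in(.0,.04)])
C3=lambda x,y:(110+(x-2.5)/6,270+(y-2.5)/6)
print('stand sc',[[atz(s,C3(*p),z).round(3)[:2].tolist() for p in((78,160),(270,92),(360,415),(152,492))] for z in(.0,.04)])
print('rack sc',[[atz(s,C1(*p),z).round(3)[:2].tolist() for p in((292,165),(440,120),(515,285),(362,333))] for z in(.0,.04)])
for nm,ps,pt in(('carrier',(142,310),(397,184)),('weighed',(313,255),(252,190))):
    bs,bt=comp(blue(s),ps),comp(blue(t),pt)
    g=atz(t,pt,.09)
    for ds,ms in(((s,t),(bs,bt)),((s,),(bs,)),((t,),(bt,))):
      for z0 in(.06,):
        print(nm,bs.sum(),bt.sum(),z0,np.round(fit(ds,ms,[g[0],g[1],0.05],.075,.006,z0,.098),4))
E
```

```text
plate top [[0.806, 0.111], [0.556, 0.083], [0.577, -0.082]]
plate scene [[0.58, -0.072], [0.823, -0.041], [0.802, 0.117]]
foot [0.77 0.03 0.02] [0.776 0.033 0.02 ]
tube [0.647 0.014 0.31 ] [0.637 0.017 0.5  ]
tube sc [0.644 0.015 0.31 ] [0.654 0.016 0.5  ]
hook sc [array([0.637, 0.016, 0.237]), array([0.648, 0.014, 0.26 ])]
rack top [[[0.675, 0.338], [0.679, 0.189], [0.503, 0.189], [0.5, 0.335]], [[0.667, 0.332], [0.671, 0.187], [0.499, 0.188], [0.497, 0.33]]]
stand top [[[0.688, -0.243], [0.691, -0.342], [0.518, -0.351], [0.512, -0.25]], [[0.679, -0.233], [0.683, -0.328], [0.514, -0.337], [0.508, -0.239]]]
stand sc [[[0.515, -0.345], [0.508, -0.246], [0.685, -0.237], [0.692, -0.338]], [[0.535, -0.337], [0.528, -0.242], [0.7, -0.232], [0.707, -0.33]]]
rack sc [[[0.498, 0.191], [0.494, 0.34], [0.674, 0.342], [0.675, 0.196]], [[0.517, 0.183], [0.515, 0.328], [0.689, 0.33], [0.69, 0.188]]]
carrier 275 279 0.06 [ 0.5994 -0.2905  0.0702  0.6415]
carrier 275 279 0.06 [ 0.6034 -0.289   0.0593  0.7335]
carrier 275 279 0.06 [ 0.5944 -0.2892  0.1198  0.5854]
weighed 271 168 0.06 [ 0.5886  0.2254 -0.009   0.647 ]
weighed 271 168 0.06 [0.5948 0.2228 0.0023 0.706 ]
weighed 271 168 0.06 [0.5813 0.2259 0.0089 0.613 ]
```

{"name": "step_arm", "arguments": {
  "targets": [
    [[3.9,-10.3,0.5],2,0.2],
    [[3.9,-10.3,0.5],2,0.2],
    [[3.9,-10.3,0.5],2,0.2],
    [[3.9,-10.3,0.5],2,0.2],
    [[3.9,-10.3,0.5],2,0.2],
    [[3.9,-10.3,0.5],2,0.2],
    [[3.9,-10.3,0.5],2,0.2],
    [[3.9,-10.3,0.5],2,0.2]
  ],
  "grip_force": 60
}}

```text
time_s: 1.77
ee_pos: [0.3459, 0.2168, 0.2209]
eef_rot: [0.117, 0.993, 0.0, 0.001]
contact_force: [1.3, -0.5, -0.2]
width: 0.0564
finger_force: 0.0
```

{"name": "step_arm", "arguments": {
  "targets": [
    [[3.5,-10,0],2,0.2],
    [[3.5,-10,0],2,0.2],
    [[3.5,-10,0],2,0.2],
    [[3.5,-10,0],2,0.2],
    [[3.5,-10,0],2,0.2],
    [[3.5,-10,0],2,0.2],
    [[3.5,-10,0],2,0.2],
    [[3.5,-10,0],2,0.2]
  ]
}}

```text
time_s: 2.43
ee_pos: [0.4511, -0.0843, 0.2208]
eef_rot: [0.031, 1.0, -0.0, 0.001]
contact_force: [0.7, 0.2, 0.2]
width: 0.0561
finger_force: 0.0
```

{"name": "step_arm", "arguments": {
  "targets": [
    [[2.94,-7.06,-1],1.27,0.2],
    [[2.94,-7.06,-1],1.27,0.2],
    [[2.94,-7.06,-1],1.27,0.2],
    [[2.94,-7.06,-1],1.27,0.2],
    [[2.94,-7.06,-1],1.27,0.2],
    [[2.94,-7.06,-1],1.27,0.2],
    [[2.94,-7.06,-1],1.27,0.2],
    [[2.94,-7.06,-1],1.27,0.2]
  ]
}}

```text
time_s: 3.1
ee_pos: [0.5385, -0.294, 0.1895]
eef_rot: [-0.025, 1.0, 0.001, -0.001]
contact_force: [0.7, 1.2, -0.5]
width: 0.0564
finger_force: 0.0
```

{"name": "step_arm", "arguments": {
  "targets": [
    [[0,0,-1],0,0.2],
    [[0,0,-2],0,0.2],
    [[0,0,-3],0,0.2],
    [[0,0,-3.5],0,0.2],
    [[0,0,-3.9],0,0.2],
    [[0,0,-3.9],0,0.2],
    [[0,0,-3.9],0,-0.5],
    [[0,0,-3.9],0,-1]
  ]
}}

```text
time_s: 3.77
ee_pos: [0.54, -0.2935, 0.0754]
eef_rot: [-0.026, 1.0, -0.001, 0.001]
contact_force: [0.8, -0.7, 0.4]
width: 0.0462
finger_force: 0.0
```

Run:
```python
from h import *
s=img('scene');t=img('top')
a=cv2.resize(s['color'][230:360,90:220],(580,580),interpolation=cv2.INTER_CUBIC)
cv2.imwrite('pics/g1.png',a[:,:,::-1]); r=robot.get_state();print(r['width'],r['ee_pos'],r['finger_force'],r['contact_force'])
```

```text
0.03857712046010428 [ 0.54012344 -0.29389873  0.07564516] 0.0 [ 0.29702899 -0.28846649  0.07884049]
```

View pics/g1.png

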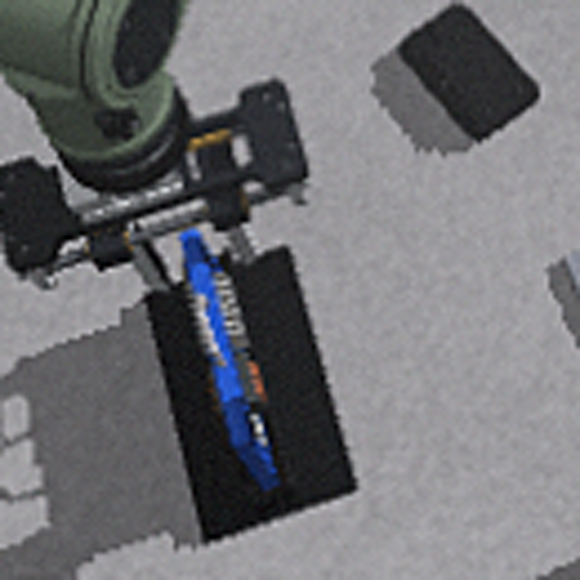

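The open fingers straddle the rail's near end (picture ~(195,240)), with the body clear of the stand. I'll close, then lift.

{"name": "step_arm", "arguments": {
  "targets": [
    [[0,0,-0.1],0,-1],
    [[0,0,-0.1],0,-1],
    [[0,0,-0.1],0,-1],
    [[0,0,-0.1],0,-1],
    [[0,0,-0.1],0,-1],
    [[0,0,-0.1],0,-1],
    [[0,0,-0.1],0,-1]
  ],
  "grip_force": 60
}}

```text
time_s: 4.45
ee_pos: [0.5388, -0.2939, 0.0706]
eef_rot: [-0.026, 1.0, -0.001, 0.0]
contact_force: [0.4, -2.8, -0.1]
width: 0.0118
finger_force: 59.7
```

{"name": "step_arm", "arguments": {
  "targets": [
    [[0,0,0.3],0,-1],
    [[0,0,0.6],0,-1],
    [[0,0,0.9],0,-1],
    [[0,0,1.2],0,-1],
    [[0,0,1.5],0,-1],
    [[0,0,1.8],0,-1],
    [[0,0,2],0,-1],
    [[0,0,2],0,-1]
  ]
}}

```text
time_s: 5.12
ee_pos: [0.54, -0.2936, 0.1328]
eef_rot: [-0.026, 1.0, -0.001, 0.002]
contact_force: [0.7, -0.7, -1.8]
width: 0.0119
finger_force: 60.0
```

{"name": "step_arm", "arguments": {
  "targets": [
    [[-0.1,0.4,0.3],0.1,-1],
    [[-0.1,1,0.5],0.2,-1],
    [[-0.2,1.7,0.57],0.3,-1],
    [[-0.2,2.4,0.57],0.4,-1],
    [[-0.3,3.1,0.57],0.4,-1],
    [[-0.3,3.8,0.57],0.5,-1],
    [[-0.3,4.5,0.57],0.5,-1],
    [[-0.3,5.2,0.57],0.5,-1]
  ]
}}

```text
time_s: 5.78
ee_pos: [0.5293, -0.1349, 0.1474]
eef_rot: [-0.048, 0.999, 0.0, -0.0]
contact_force: [-0.4, 0.7, -1.6]
width: 0.0116
finger_force: 60.0
```

{"name": "step_arm", "arguments": {
  "targets": [
    [[-0.1,0.7,0],0.1,-1],
    [[-0.1,1.4,0],0.2,-1],
    [[-0.2,2.1,0],0.3,-1],
    [[-0.2,2.8,0],0.36,-1],
    [[-0.3,3.5,0],0.36,-1],
    [[-0.3,4.2,0],0.36,-1],
    [[-0.33,4.9,0],0.36,-1],
    [[-0.33,5.5,0],0.36,-1]
  ]
}}

```text
time_s: 6.45
ee_pos: [0.5188, 0.0304, 0.1475]
eef_rot: [-0.064, 0.998, 0.001, -0.0]
contact_force: [0.4, 0.1, -2.0]
width: 0.0119
finger_force: 60.0
```

```bash
cat > meas.py <<'E'
from fit import *
import sys
s=img('scene');t=img('top'); r=robot.get_state()
print(r['time_s'],r['ee_pos'].round(4),r['eef_rot'].round(4),r['contact_force'].round(2),r['ft_torque'].round(3))
L={}
for n in('scene','top'):
    for l in('loop','carrier','hook_seat'):
        L[n,l]=[(np.round(o['xy'],1).tolist(),round(o['score'],2)) for o in cams.search_frame(n,l)][:3]; print(n,l,L[n,l])
x0,y0,w,h=map(int,sys.argv[2:6]); k=min(800/w,600/h)
cv2.imwrite('pics/'+sys.argv[1],cv2.resize(s['color'][y0:y0+h,x0:x0+w],None,fx=k,fy=k,interpolation=cv2.INTER_CUBIC)[:,:,::-1])
np.savez('last.npz',s=s['color'],t=t['color']);print('k',k)
E
python3 meas.py m1.png 210 180 130 110
```

```text
6.55 [0.5189 0.0312 0.1474] [-6.510e-02  9.979e-01  8.000e-04 -4.000e-04] [-0.34  0.07 -2.17] [0.002 0.075 0.01 ]
scene loop [([258.1, 267.3], 0.7)]
scene carrier [([257.1, 265.6], 0.65), ([328.6, 264.6], 0.64)]
scene hook_seat []
top loop []
top carrier [([289.1, 234.7], 0.72)]
top hook_seat []
k 5.454545454545454
```

View pics/m1.png

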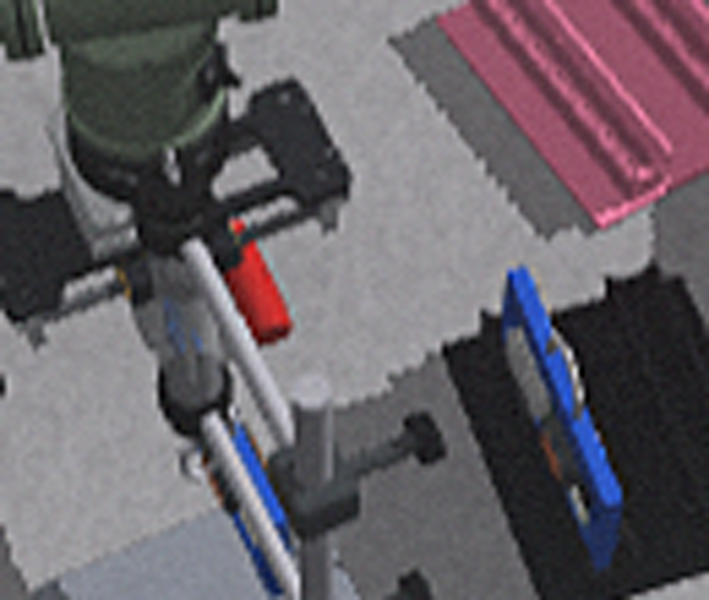

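The picture shows the carrier held level under and to the left of the scale tube, with its rail at about (260,480) and the hook at (190,460). Nothing is touching. Next I'll measure where the carrier sits along the tool, from the initial pictures and the current one.

Run:
```python
from fit import *
import math
s=img('scene');t=img('top')
S0=cv2.imread('pics/scene1.png').astype(float);T0=cv2.imread('pics/top1.png').astype(float)
def edge(d,im,cx,cy,yaw,z,sgn):
    # march along rail top centre line beyond end, find where blue falls
    a=np.arange(.05,.1,.0005); 
    p=np.array([proj(d,[cx+sgn*q*math.cos(yaw),cy+sgn*q*math.sin(yaw),z]) for q in a],np.float32)
    bl=(im[...,0]-im[...,2]).astype(np.float32)
    v=cv2.remap(bl,p[:,0].reshape(1,-1),p[:,1].reshape(1,-1),cv2.INTER_LINEAR).ravel()
    v=np.convolve(v,np.ones(5)/5,'same'); hi=v[2:20].max(); lo=np.median(v[-25:-3])
    i=np.where(v[2:]<(hi+lo)/2)[0]; return (a[i[0]+2] if len(i) else None),round(float(hi)),round(float(lo))
for nm,c in(('carrier',(.601,-.2915,.05)),('weighed',(.587,.227,.016))):
    print(nm,'scene near',edge(s,S0,*c,.098,-1),'far@.09',edge(s,S0,*c,.098,1),'top far',edge(t,T0,*c,.098,1),'top near',edge(t,T0,*c,.098,-1))
r=robot.get_state();e=r['ee_pos'];y=.131
Sn=s['color'][:,:,::-1].astype(float);Tn=t['color'][:,:,::-1].astype(float)
c=(e[0]+.062*math.cos(y),e[1]+.062*math.sin(y),y)
print('now far scene',edge(s,Sn,*c,e[2]+.0274,1),'top far',edge(t,Tn,*c,e[2]+.0274,1), c)
```

```text
carrier scene near (np.float64(0.07550000000000003), 151, 3) far@.09 (np.float64(0.07650000000000003), 98, 10) top far (np.float64(0.07000000000000002), 108, -1) top near (np.float64(0.08050000000000003), 145, 2)
weighed scene near (np.float64(0.07400000000000002), 148, 2) far@.09 (np.float64(0.07650000000000003), 152, 1) top far (np.float64(0.07200000000000002), 139, -2) top near (np.float64(0.08100000000000003), 135, 2)
now far scene (np.float64(0.051000000000000004), 19, 9) top far (np.float64(0.07100000000000002), 141, 9) (np.float64(0.581357762119426), np.float64(0.035171954354607016), 0.131)
```

{"name": "step_arm", "arguments": {
  "targets": [
    [[0,0,0.3],0,-1],
    [[0,0,0.8],0,-1],
    [[0,0,1.3],0,-1],
    [[0,0,1.82],0,-1],
    [[0.5,0.06,1.82],0,-1],
    [[1.0,0.13,1.82],0,-1],
    [[1.5,0.19,1.82],0,-1],
    [[1.8,0.23,1.82],0,-1]
  ]
}}

```text
time_s: 7.62
ee_pos: [0.5755, 0.0344, 0.2032]
eef_rot: [-0.063, 0.998, -0.0, 0.001]
contact_force: [0.2, 0.1, -1.7]
width: 0.0117
finger_force: 60.0
```

{"name": "step_arm", "arguments": {
  "targets": [
    [[0.15,0.02,0],0,-1],
    [[0.3,0.04,0],0,-1],
    [[0.3,0.04,0],0,-1]
  ]
}}

```text
time_s: 7.87
ee_pos: [0.5831, 0.0358, 0.2021]
eef_rot: [-0.063, 0.998, 0.0, -0.0]
contact_force: [-0.6, -0.3, -1.0]
width: 0.0117
finger_force: 60.0
```

```bash
python3 meas.py m2.png 215 230 80 60
```

```text
7.9667 [0.5824 0.0359 0.202 ] [-6.30e-02  9.98e-01  0.00e+00 -5.00e-04] [-0.79  0.63 -1.57] [0.029 0.088 0.037]
scene loop [([327.3, 265.5], 0.6), ([259.0, 259.6], 0.45)]
scene carrier [([258.5, 259.6], 0.74)]
scene hook_seat []
top loop []
top carrier []
top hook_seat []
k 10.0
```

View pics/m2.png

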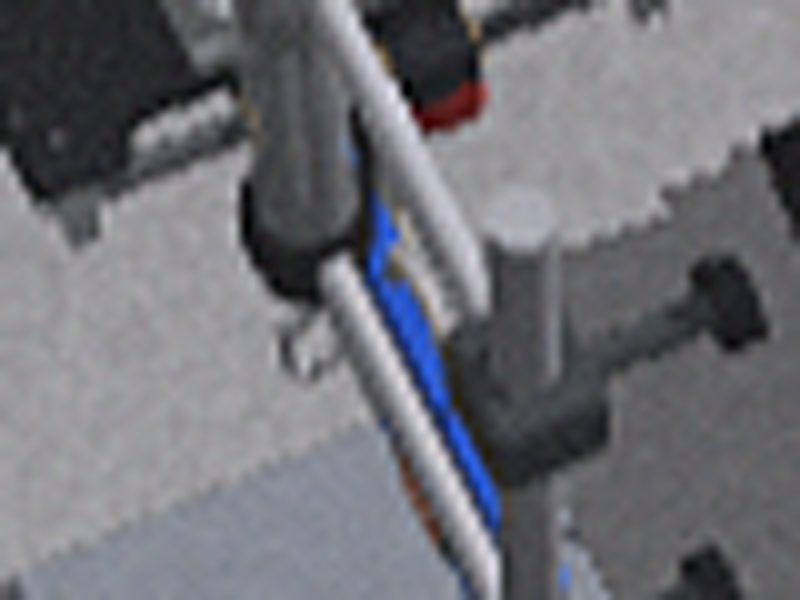

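The hook bottom is at about (245,266.5) in the full scene picture. The held rail runs to its right, clear of it, and the tube stays clear of the gripper. I'll check the projected points against these.

Run:
```python
from h import *
s=img('scene')
P=lambda X:(proj(s,X)-[215,230]+.5)*10-.5
h=np.array([.6455,.015,0]);X=np.array([.992,.125,0]);Y=np.array([-.125,.992,0])
for nm,v in(('seat bottom',h+[0,0,.233]),('tip',h+Y*.011+[0,0,.252]),('stem',h-Y*.009+[0,0,.25]),('join',h+[0,0,.271])): print(nm,P(v).round())
e=robot.get_state()['ee_pos'];c=e+.060*np.array([.992,.125,0])
for nm,v in(('peak',c+[0,0,.0579]),('base-',c-X*.018+[0,0,.0274]),('base+',c+X*.018+[0,0,.0274]),('far top',c+X*.075+[0,0,.0274])): print(nm,P(v).round())
print('hook from px',[atz(s,(245.05,266.5),z).round(4) for z in(.235,)],'scale-frame of loop',(c-h)@X,(c-h)@Y)
```

```text
seat bottom [320. 377.]
tip [356. 328.]
stem [284. 361.]
join [313. 311.]
peak [419. 288.]
base- [395. 284.]
base+ [451. 398.]
far top [543. 585.]
hook from px [array([0.6433, 0.0118, 0.235 ])] scale-frame of loop 0.0002698523270532002 0.028572079598549988
```

Run:
```python
from h import *
s=img('scene');t=img('top')
e=robot.get_state()['ee_pos'];c=e+.060*np.array([.992,.125,0]);X=np.array([.992,.125,0])
pts=[c+X*a+[0,0,z] for a,z in((-.075,.0274),(-.018,.0274),(-.018,.037),(0,.058),(.018,.037),(.018,.0274),(.075,.0274))]
def panel(d,x0,y0,w,h,k,draw):
    a=cv2.resize(d['color'][y0:y0+h,x0:x0+w],None,fx=k,fy=k,interpolation=cv2.INTER_LANCZOS4)
    a=np.clip(a.astype(float)*1.35,0,255).astype(np.uint8)[:,:,::-1].copy()
    if draw: cv2.polylines(a,[np.array([(proj(d,p)-[x0,y0]+.5)*k for p in pts],np.int32)],False,(0,0,255),1)
    return a
P=[np.hstack([panel(s,238,245,36,27,11,q) for q in(0,1)]),np.hstack([panel(t,290,125,36,27,11,q) for q in(0,1)])]
cv2.imwrite('pics/m3.png',np.vstack(P))
```

```text
(no output)
```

View pics/m3.png

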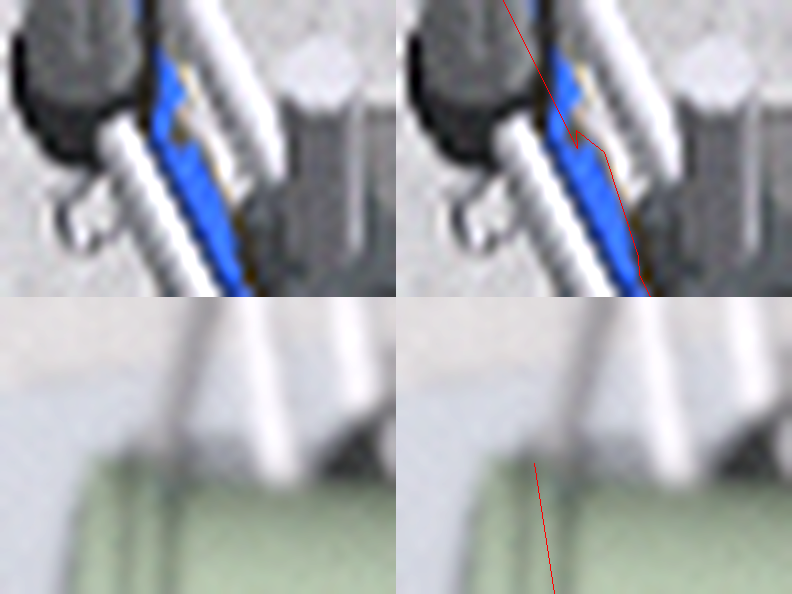

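Run:
```python
from h import *
s=img('scene')
def outl(c,yaw,zt):
    X=np.array([np.cos(yaw),np.sin(yaw),0]); return [np.array([c[0],c[1],0])+X*a+[0,0,zt+z] for a,z in((-.018,0),(0,.0305),(.018,0))]
w=[proj(s,p) for p in outl((.587,.227),.016,.098)]; print('weighed base-,peak,base+',[x.round(1).tolist() for x in w],[((x-[205,195]+.5)*3.4).round().tolist() for x in w])
e=robot.get_state()['ee_pos'];c=e+.060*np.array([.992,.125,0])
n=[proj(s,p) for p in outl(c,.126,e[2]+.0274)]; print('held',[x.round(1).tolist() for x in n])
g=s['color'].astype(int)
def show(x0,y0,W,H):
    h=cv2.cvtColor(s['color'],cv2.COLOR_RGB2HSV)
    for y in range(y0,y0+H):
        print(y,' '.join(('B' if 100<h[y,x,0]<128 and h[y,x,1]>110 else 't' if h[y,x,0]<30 and h[y,x,1]>50 else '.')+'%3d'%h[y,x,2] for x in range(x0,x0+W)))
print('weighed x0=304');show(304,232,18,32);print('held x0=246');show(246,245,20,26)
```

```text
weighed base-,peak,base+ [[310.7, 244.6], [313.6, 244.9], [315.1, 255.0]] [[361.0, 170.0], [371.0, 171.0], [376.0, 206.0]]
held [[254.0, 258.0], [256.5, 258.4], [259.7, 269.4]]
weighed x0=304
232 B173 B200 B194 B223 .128 .154 .149 .155 .151 .153 .149 .151 .155 .156 .157 .159 .168 . 16
233 B116 B210 B195 B196 .155 .167 .155 .155 .158 .154 .149 .150 .153 .158 .154 .165 .169 . 14
234 B 84 B201 B198 B194 B190 .172 .164 .153 .154 .155 .154 .156 .162 .167 .123 .137 .113 . 21
235 B 80 B142 B197 B194 B198 .164 .164 .158 .162 .164 .137 .121 .119 .113 . 47 . 61 . 28 . 21
236 B 71 B 82 B202 B198 B199 B195 .180 .122 .133 .107 . 77 . 56 . 30 . 28 . 27 . 29 . 18 . 35
237 B 75 B 68 B166 B195 B198 B203 .124 . 43 . 58 . 16 . 23 . 28 . 32 . 32 . 30 . 30 . 41 . 35
238 B 83 B 80 B102 B207 B195 B200 B193 t 19 . 30 . 35 . 35 . 30 . 34 . 35 . 31 . 28 . 37 . 31
239 B 74 B 75 B 80 B182 B197 B201 B226 t 20 . 26 . 36 . 38 . 35 . 38 . 34 . 35 . 36 . 37 . 37
240 . 94 .105 B 74 B129 B212 B201 B210 .143 t 18 . 31 . 30 . 37 . 33 . 30 . 37 . 36 . 32 . 33
241 .102 .128 B 87 B 82 B209 B199 B179 .163 .116 . 23 . 30 . 3
[... 4115 characters left out ...]
4 .139 .186 .212 .114 B112 B205 B204 B131 . 67 . 65 . 80 . 77 . 60 . 76 . 84
265 .150 .158 .118 .106 . 97 .107 .170 .201 .176 B 83 B176 B204 B180 t 50 . 48 . 63 . 66 . 45 . 88 . 74
266 .101 .121 .122 .149 . 91 .110 .137 .191 .213 .106 B113 B213 B216 . 84 . 46 . 57 . 53 . 56 . 83 . 78
267 . 82 .137 .151 .166 .123 . 94 .112 .172 .202 .175 B 90 B178 B212 B107 t 39 . 54 . 55 . 58 . 77 . 84
268 .142 .174 .156 .157 .154 . 91 .105 .136 .186 .212 .105 B115 B221 B108 t 41 . 43 . 54 . 52 . 54 . 67
269 .165 .155 .164 .155 .161 .128 . 85 .117 .168 .206 .174 B 91 B187 B182 t 43 . 43 . 58 . 57 . 52 . 56
270 .156 .154 .151 .152 .166 .162 . 85 .100 .138 .192 .213 .115 B126 B173 t 48 . 42 . 49 . 55 . 71 . 71
```

The held loop shows its foot notch at (254,256.5) and shoulder at (254.5,251), with the predicted foot at (254,258). The weighed carrier shows the same offset, so the loop is about where it should be. I'll now pass it over the tip.

{"name": "step_arm", "arguments": {
  "targets": [
    [[0.04,-0.12,0],0,-1],
    [[0.06,-0.24,0],0,-1],
    [[0.08,-0.36,0],0,-1],
    [[0.09,-0.45,0],0,-1],
    [[0.1,-0.54,0],0,-1]
  ]
}}

```text
time_s: 8.88
ee_pos: [0.5859, 0.0192, 0.2021]
eef_rot: [-0.063, 0.998, -0.0, -0.0]
contact_force: [0.7, 0.6, -1.4]
width: 0.0116
finger_force: 60.0
```

{"name": "step_arm", "arguments": {
  "targets": [
    [[0.01,-0.1,0],0,-1],
    [[0.02,-0.2,0],0,-1],
    [[0.04,-0.3,0],0,-1],
    [[0.05,-0.4,0],0,-1],
    [[0.05,-0.42,0],0,-1]
  ]
}}

```text
time_s: 9.3
ee_pos: [0.5875, 0.0065, 0.2022]
eef_rot: [-0.063, 0.998, -0.0, 0.0]
contact_force: [-0.2, 0.5, -1.3]
width: 0.0117
finger_force: 60.0
```

Run:
```python
from h import *
s=img('scene');r=robot.get_state();e=r['ee_pos'];print(e.round(4),r['contact_force'].round(2),r['ft_torque'].round(3))
h=np.array([.6455,.015,0]);X=np.array([.992,.125,0]);Y=np.array([-.125,.992,0])
c=e+.060*np.array([.992,.125,0]);print((c-h)@X,(c-h)@Y,e[2]+.0579)
cv2.imwrite('pics/m4.png',cv2.resize(s['color'][240:275,225:270],None,fx=16,fy=16,interpolation=cv2.INTER_CUBIC)[:,:,::-1])
```

```text
[0.5874 0.0067 0.2021] [ 0.34 -0.   -1.62] [0.072 0.12  0.013]
0.0013117028017996936 -0.0009874645397486821 0.2600466018609883
```

{"name": "step_arm", "arguments": {
  "targets": [
    [[0,0,-0.12],0,-1],
    [[0,0,-0.24],0,-1],
    [[0,0,-0.36],0,-1],
    [[0,0,-0.48],0,-1],
    [[0,0,-0.6],0,-1],
    [[0,0,-0.7],0,-1],
    [[0,0,-0.8],0,-1],
    [[0,0,-0.8],0,-1]
  ]
}}

```text
time_s: 10.02
ee_pos: [0.5869, 0.0073, 0.1773]
eef_rot: [-0.063, 0.998, 0.0, -0.001]
contact_force: [-0.1, -0.2, -1.1]
width: 0.0115
finger_force: 60.0
```

{"name": "step_arm", "arguments": {
  "targets": [
    [[0,0,-0.08],0,-1],
    [[0,0,-0.16],0,-1],
    [[0,0,-0.24],0,-1],
    [[0,0,-0.32],0,-1],
    [[0,0,-0.4],0,-1],
    [[0,0,-0.4],0,-1],
    [[0,0,-0.4],0,-1]
  ]
}}

```text
time_s: 10.6
ee_pos: [0.5873, 0.0072, 0.1661]
eef_rot: [-0.063, 0.998, 0.0, -0.0]
contact_force: [-2.5, 1.0, 0.2]
width: 0.0116
finger_force: 60.0
```

```bash
cat > f.py <<'E'
from h import *
F=[];T=[]
for _ in range(5):
    cams.get_image('scene'); r=robot.get_state(); F.append(r['contact_force']);T.append(r['ft_torque'])
print(r['time_s'],r['ee_pos'].round(4),np.mean(F,0).round(2),np.std(F,0).round(2),np.mean(T,0).round(3),'loop z',r['ee_pos'][2]+.0579)
E
python3 f.py
```

```text
10.85 [0.5873 0.0071 0.1662] [-1.83  0.05 -0.1 ] [0.56 0.29 0.64] [0.12  0.311 0.051] loop z 0.22414626190948433
```

{"name": "step_arm", "arguments": {
  "targets": [
    [[-0.03,0,0],0,-1],
    [[-0.06,-0.01,0],0,-1],
    [[-0.09,-0.01,0],0,-1],
    [[-0.09,-0.01,0],0,-1]
  ]
}}

```text
time_s: 11.18
ee_pos: [0.5848, 0.0066, 0.1664]
eef_rot: [-0.063, 0.998, -0.0, 0.0]
contact_force: [-1.4, 0.8, -0.5]
width: 0.012
finger_force: 60.0
```

```bash
python3 f.py
```

```text
11.4333 [0.5847 0.0067 0.1662] [-0.3  -0.07  0.08] [0.58 0.33 0.61] [ 0.035  0.052 -0.   ] loop z 0.22405454581041723
```

{"name": "step_arm", "arguments": {
  "targets": [
    [[-0.01,0,-0.05],0,-1],
    [[-0.01,0,-0.1],0,-1],
    [[-0.01,0,-0.14],0,-1],
    [[-0.01,0,-0.14],0,-1]
  ]
}}

```text
time_s: 11.77
ee_pos: [0.5843, 0.0068, 0.1616]
eef_rot: [-0.063, 0.998, 0.0, -0.0]
contact_force: [-0.0, 0.4, -0.5]
width: 0.0113
finger_force: 60.0
```

```bash
python3 f.py; python3 f.py
```

```text
12.0167 [0.5844 0.0068 0.162 ] [-0.01  0.23  0.22] [0.26 0.34 0.29] [0.05  0.025 0.003] loop z 0.21990453341471466
12.2667 [0.5844 0.0068 0.162 ] [-0.24 -0.02  0.07] [0.25 0.54 0.43] [0.049 0.016 0.01 ] loop z 0.21989284336095868
```

{"name": "step_arm", "arguments": {
  "targets": [
    [[0,0,0],0,-0.6],
    [[0,0,0],0,-0.4],
    [[0,0,0],0,-0.2],
    [[0,0,0],0,0.1],
    [[0,0,0],0,0.3],
    [[0,0,0],0,0.3],
    [[0,0,0],0,0.3],
    [[0,0,0],0,0.3]
  ]
}}

```text
time_s: 12.93
ee_pos: [0.5844, 0.0068, 0.162]
eef_rot: [-0.063, 0.998, -0.0, 0.0]
contact_force: [-0.8, -0.5, 0.0]
width: 0.0598
finger_force: 0.0
```

```bash
python3 f.py
python3 - <<'E'
from h import *
s=img('scene')
cv2.imwrite('pics/m5.png',cv2.resize(s['color'][215:315,215:335],None,fx=6,fy=6,interpolation=cv2.INTER_CUBIC)[:,:,::-1])
E
```

```text
13.1833 [0.5844 0.0068 0.1619] [ 0.16  0.15 -0.28] [0.48 0.32 0.3 ] [ 0.05  -0.011 -0.017] loop z 0.21983211647026102
```

View pics/m5.png

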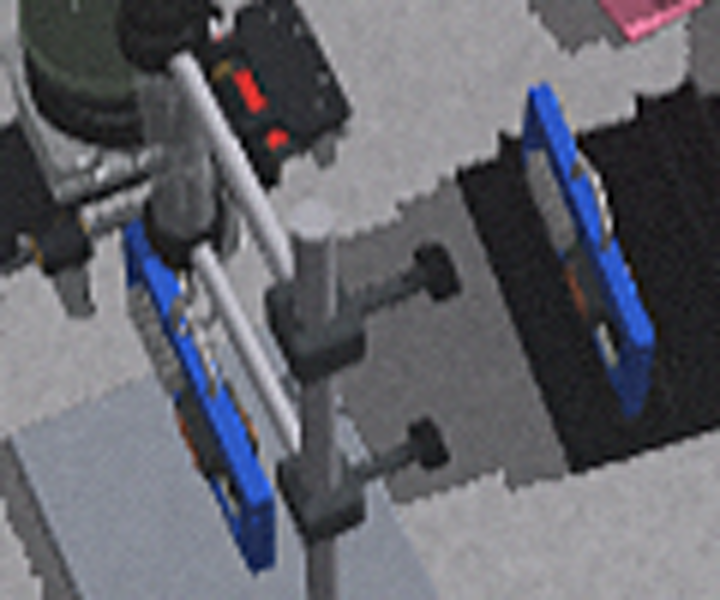

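The carrier hangs free by its loop on the hook (blue rail (130,230)–(265,520) in the crop), and the fingers stand open around it. I'll wait for it to come to rest.

{"name": "step_arm", "arguments": {
  "targets": [
    [[0,0,0],0,0.3],
    [[0,0,0],0,0.3],
    [[0,0,0],0,0.3],
    [[0,0,0],0,0.3],
    [[0,0,0],0,0.3],
    [[0,0,0],0,0.3],
    [[0,0,0],0,0.3],
    [[0,0,0],0,0.3]
  ]
}}

```text
time_s: 13.9
ee_pos: [0.5844, 0.0068, 0.162]
eef_rot: [-0.063, 0.998, -0.0, -0.0]
contact_force: [-0.6, -0.5, 0.1]
width: 0.0613
finger_force: 0.0
```

{"name": "step_arm", "arguments": {
  "targets": [
    [[0,0,0],0,0.3],
    [[0,0,0],0,0.3],
    [[0,0,0],0,0.3],
    [[0,0,0],0,0.3],
    [[0,0,0],0,0.3],
    [[0,0,0],0,0.3],
    [[0,0,0],0,0.3],
    [[0,0,0],0,0.3]
  ]
}}

```text
time_s: 14.57
ee_pos: [0.5844, 0.0068, 0.162]
eef_rot: [-0.063, 0.998, -0.0, 0.0]
contact_force: [0.2, -0.1, -0.4]
width: 0.061
finger_force: 0.0
```

{"name": "step_arm", "arguments": {
  "targets": [
    [[0,0,0],0,0.3],
    [[0,0,0],0,0.3],
    [[0,0,0],0,0.3],
    [[0,0,0],0,0.3],
    [[0,0,0],0,0.3],
    [[0,0,0],0,0.3],
    [[0,0,0],0,0.3],
    [[0,0,0],0,0.3]
  ]
}}

```text
time_s: 15.23
ee_pos: [0.5844, 0.0068, 0.1619]
eef_rot: [-0.063, 0.998, -0.0, 0.0]
contact_force: [-0.3, 0.1, 0.1]
width: 0.0612
finger_force: 0.0
```

```bash
cat > osc.py <<'E'
from fit import *
O=[]
for _ in range(16):
    s=cams.get_image('scene'); a=s['color'].astype(float); w=np.clip(a[...,2]-a[...,0]-30,0,None); w[:225]=0; w[315:]=0; w[:,:232]=0; w[:,264:]=0
    y,x=np.mgrid[:420,:560]; O.append([(w*x).sum()/w.sum(),(w*y).sum()/w.sum(),w.sum()/1000])
O=np.array(O);print(robot.get_state()['time_s'],O.mean(0).round(3),O.std(0).round(4));print(((O-O.mean(0))[:,:2]*100).round().astype(int).T.tolist())
E
python3 osc.py
```

```text
16.0333 [249.874 281.296  21.586] [0.0057 0.0165 0.0354]
[[0, 0, -1, 0, 0, 0, -1, 0, 1, -1, 0, 0, 1, 0, 0, 0], [1, -1, -2, 1, -1, 1, -3, 0, 3, -2, 0, 0, 3, 0, 1, 0]]
```

{"name": "step_arm", "arguments": {
  "targets": [
    [[0,0,0],0,0.3],
    [[0,0,0],0,0.3],
    [[0,0,0],0,0.3],
    [[0,0,0],0,0.3],
    [[0,0,0],0,0.3],
    [[0,0,0],0,0.3],
    [[0,0,0],0,0.3],
    [[0,0,0],0,0.3]
  ]
}}

```text
time_s: 16.7
ee_pos: [0.5844, 0.0068, 0.1619]
eef_rot: [-0.063, 0.998, 0.0, -0.0]
contact_force: [0.4, -0.0, -0.3]
width: 0.0612
finger_force: 0.0
```

{"name": "step_arm", "arguments": {
  "targets": [
    [[0,0,0],0,0.1],
    [[0,0,0],0,-0.1],
    [[0,0,0],0,-0.3],
    [[0,0,0],0,-0.5],
    [[0,0,0],0,-0.6],
    [[0,0,0],0,-0.7],
    [[0,0,0],0,-0.75],
    [[0,0,0],0,-0.8]
  ],
  "grip_force": 10
}}

```text
time_s: 17.37
ee_pos: [0.5844, 0.0068, 0.162]
eef_rot: [-0.063, 0.998, 0.0, -0.0]
contact_force: [-1.6, 0.7, -0.2]
width: 0.012
finger_force: 10.2
```

{"name": "step_arm", "arguments": {
  "targets": [
    [[0,0,0],0,-1],
    [[0,0,0],0,-1],
    [[0,0,0],0,-1],
    [[0,0,0],0,-1],
    [[0,0,0],0,-1],
    [[0,0,0],0,-1]
  ],
  "grip_force": 60
}}

```text
time_s: 17.87
ee_pos: [0.5843, 0.007, 0.1619]
eef_rot: [-0.063, 0.998, 0.0, -0.0]
contact_force: [0.0, 0.9, 0.6]
width: 0.0115
finger_force: 60.0
```

```bash
python3 f.py;python3 osc.py | head -1
```

```text
18.1167 [0.5843 0.007  0.1619] [-0.68  1.92 -0.74] [0.34 0.36 0.11] [0.293 0.065 0.124] loop z 0.2197746770294378
18.9167 [250.902 282.26   20.78 ] [0.0141 0.0308 0.057 ]
```

{"name": "step_arm", "arguments": {
  "targets": [
    [[0,0,0.06],0,-1],
    [[0,0,0.14],0,-1],
    [[0,0,0.22],0,-1],
    [[0,0,0.3],0,-1],
    [[0,0,0.38],0,-1],
    [[0,0,0.46],0,-1],
    [[0,0,0.54],0,-1],
    [[0,0,0.6],0,-1]
  ]
}}

```text
time_s: 19.58
ee_pos: [0.5844, 0.0064, 0.1802]
eef_rot: [-0.063, 0.998, -0.0, 0.0]
contact_force: [-0.6, 0.5, -1.4]
width: 0.0115
finger_force: 60.0
```

```bash
python3 f.py
```

```text
19.8333 [0.5844 0.0066 0.1798] [-0.09  0.44 -1.24] [0.25 0.25 0.58] [ 0.027  0.09  -0.013] loop z 0.2377279982128272
```

{"name": "step_arm", "arguments": {
  "targets": [
    [[0,0,0.1],0,-1],
    [[0,0,0.2],0,-1],
    [[0,0,0.3],0,-1],
    [[0,0,0.4],0,-1],
    [[0,0,0.5],0,-1],
    [[0,0,0.6],0,-1],
    [[0,0,0.7],0,-1],
    [[0,0,0.73],0,-1]
  ]
}}

```text
time_s: 20.5
ee_pos: [0.5848, 0.0068, 0.2026]
eef_rot: [-0.063, 0.998, -0.0, 0.001]
contact_force: [-0.4, -0.6, -1.4]
width: 0.0118
finger_force: 60.0
```

```bash
python3 f.py;python3 - <<'E'
from h import *
s=img('scene');a=s['color'].astype(int)
bl=(a[...,2]-a[...,0])>60
# rail +y/right-hand top edge per row vs held prediction before hang
for y in range(255,272,2):
    xs=np.where(bl[y,240:275])[0]+240; print(y,xs.min() if len(xs) else None,xs.max() if len(xs) else None,end=' | ')
E
```

```text
20.75 [0.5842 0.0069 0.2016] [ 0.16 -0.26 -1.7 ] [0.34 0.12 0.49] [0.015 0.08  0.002] loop z 0.25951098123937927
255 None None | 257 240 240 | 259 241 241 | 261 241 242 | 263 245 245 | 265 245 245 | 267 None None | 269 245 247 | 271 246 248 |
```

{"name": "step_arm", "arguments": {
  "targets": [
    [[0,0,0.03],0,-1],
    [[-0.01,0.1,0.03],0,-1],
    [[-0.02,0.2,0.03],0,-1],
    [[-0.04,0.3,0.03],0,-1],
    [[-0.05,0.4,0.03],0,-1],
    [[-0.05,0.4,0.03],0,-1]
  ]
}}

```text
time_s: 21.3
ee_pos: [0.5827, 0.0196, 0.2027]
eef_rot: [-0.063, 0.998, 0.0, -0.0]
contact_force: [0.7, -0.6, -1.8]
width: 0.0117
finger_force: 60.0
```

{"name": "step_arm", "arguments": {
  "targets": [
    [[-0.01,0.1,0],0,-1],
    [[-0.02,0.2,0],0,-1],
    [[-0.04,0.3,0],0,-1],
    [[-0.05,0.4,0],0,-1],
    [[-0.06,0.5,0],0,-1],
    [[-0.07,0.6,0],0,-1],
    [[-0.08,0.7,0],0,-1],
    [[-0.08,0.7,0],0,-1]
  ]
}}

```text
time_s: 21.97
ee_pos: [0.5804, 0.0405, 0.2027]
eef_rot: [-0.063, 0.998, 0.0, -0.0]
contact_force: [-0.4, -0.3, -2.1]
width: 0.0118
finger_force: 60.0
```

```bash
python3 f.py
```

```text
22.2167 [0.5805 0.0397 0.2027] [-0.05 -0.15 -1.49] [0.17 0.34 0.39] [0.043 0.073 0.018] loop z 0.26064501949448216
```

{"name": "step_arm", "arguments": {
  "targets": [
    [[-0.5,0.1,0],0,-1],
    [[-1.1,0.3,0.1],0,-1],
    [[-1.7,0.7,0.4],0,-1],
    [[-1.82,1.3,0.8],-0.2,-1],
    [[-1.82,2.0,1.1],-0.4,-1],
    [[-1.82,2.8,1.1],-0.6,-1],
    [[-1.82,3.6,1.1],-0.8,-1],
    [[-1.82,4.4,1.1],-1,-1]
  ]
}}

```text
time_s: 22.88
ee_pos: [0.526, 0.1727, 0.2363]
eef_rot: [-0.019, 1.0, 0.0, 0.001]
contact_force: [0.4, -0.0, -2.2]
width: 0.0116
finger_force: 60.0
```

{"name": "step_arm", "arguments": {
  "targets": [
    [[0,0.8,0],-0.1,-1],
    [[0,1.6,0],-0.2,-1],
    [[0,2.4,0],-0.26,-1],
    [[0,3.2,0],-0.26,-1],
    [[0,3.9,0],-0.26,-1],
    [[0,4.3,0],-0.26,-1],
    [[0,4.34,0],-0.26,-1],
    [[0,4.34,0],-0.26,-1]
  ]
}}

```text
time_s: 23.55
ee_pos: [0.5258, 0.3019, 0.2355]
eef_rot: [-0.009, 1.0, -0.0, -0.0]
contact_force: [0.5, -0.0, -1.7]
width: 0.0117
finger_force: 60.0
```

```bash
cat > rk.py <<'E'
from h import *
import math
s=img('scene');t=img('top');r=robot.get_state();e=r['ee_pos'];q=r['eef_rot'];yaw=2*math.atan2(q[1],q[0])-math.pi
print(r['time_s'],e.round(4),'yaw',yaw,r['contact_force'].round(1))
def across(d,c,yaw,z,a):  # blue profile along y at station a along rail
    u=np.arange(-.03,.03,.0005); X=np.array([math.cos(yaw),math.sin(yaw),0]);Y=np.array([-X[1],X[0],0])
    p=np.array([proj(d,np.array([c[0],c[1],z])+X*a+Y*v) for v in u],np.float32)
    im=d['color'].astype(np.float32); b=np.ascontiguousarray(im[...,2]-im[...,0])
    v=cv2.remap(b,p[:,0].reshape(1,-1),p[:,1].reshape(1,-1),cv2.INTER_LINEAR).ravel(); i=np.where(v>v.max()/2)[0]; return round(float(u[i[0]]),4),round(float(u[i[-1]]),4),int(v.max())
def along(d,c,yaw,z):
    a=np.arange(-.1,.1,.0005); X=np.array([math.cos(yaw),math.sin(yaw),0])
    p=np.array([proj(d,np.array([c[0],c[1],z])+X*v) for v in a],np.float32)
    im=d['color'].astype(np.float32); b=np.ascontiguousarray(im[...,2]-im[...,0])
    v=cv2.remap(b,p[:,0].reshape(1,-1),p[:,1].reshape(1,-1),cv2.INTER_LINEAR).ravel(); i=np.where(v>v.max()/2)[0]; return round(float(a[i[0]]),4),round(float(a[i[-1]]),4),int(v.max())
X=np.array([math.cos(yaw),math.sin(yaw),0]);c=e+.060*X
for nm,d in(('scene',s),('top',t)):
    print(nm,'held along',along(d,c,yaw,e[2]+.0274),'across',[across(d,c,yaw,e[2]+.0274,a) for a in(-.03,.03,.06)])
    w=np.array([.587,.227]); print(nm,'weighed along',along(d,w,.016,.098),'across',[across(d,w,.016,.098,a) for a in(-.06,-.03,.03,.06)])
E
python3 rk.py
```

```text
23.65 [0.526  0.3009 0.2357] yaw 0.015342962668142057 [ 0.2 -0.1 -1.4]
scene held along (-0.0525, 0.076, 165) across [(-0.0035, 0.006, 158), (-0.0285, 0.008, 163), (-0.029, 0.007, 160)]
scene weighed along (-0.0735, 0.076, 164) across [(-0.005, 0.0055, 166), (-0.006, 0.0035, 157), (-0.006, 0.005, 159), (-0.006, 0.0055, 157)]Traceback (most recent call last):
  File "rk.py", line 17, in <module>
    print(nm,'held along',along(d,c,yaw,e[2]+.0274),'across',[across(d,c,yaw,e[2]+.0274,a) for a in(-.03,.03,.06)])
                                                              ~~~~~~^^^^^^^^^^^^^^^^^^^^^^
  File "rk.py", line 9, in across
    v=cv2.remap(b,p[:,0].reshape(1,-1),p[:,1].reshape(1,-1),cv2.INTER_LINEAR).ravel(); i=np.where(v>v.max()/2)[0]; return round(float(u[i[0]]),4),round(float(u[i[-1]]),4),int(v.max())
                                                                                                                                        ~^^^
IndexError: index 0 is out of bounds for axis 0 with size 0
```

{"name": "step_arm", "arguments": {
  "targets": [
    [[0,0.03,-0.4],0,-1],
    [[0,0.03,-1.1],0,-1],
    [[0,0.03,-1.8],0,-1],
    [[0,0.03,-2.5],0,-1],
    [[0,0.03,-3.2],0,-1],
    [[0,0.03,-3.8],0,-1],
    [[0,0.03,-4.1],0,-1],
    [[0,0.03,-4.1],0,-1]
  ]
}}

```text
time_s: 24.32
ee_pos: [0.5236, 0.301, 0.1092]
eef_rot: [-0.007, 1.0, -0.001, -0.003]
contact_force: [-0.6, -0.7, -0.6]
width: 0.0117
finger_force: 60.0
```

```bash
sed -i "s/(('scene',s),('top',t))/(('scene',s),)/" rk.py; python3 rk.py; python3 f.py
```

```text
24.4167 [0.5261 0.3025 0.1128] yaw 0.015457871805918177 [ 0.8  0.2 -1.7]
scene held along (-0.0605, 0.0755, 165) across [(-0.007, 0.002, 162), (-0.0075, 0.0045, 157), (-0.0075, 0.004, 160)]
scene weighed along (-0.071, 0.076, 162) across [(-0.0095, 0.0055, 100), (-0.008, 0.0035, 96), (-0.0065, 0.005, 156), (-0.006, 0.0055, 159)]
24.6667 [0.5269 0.3033 0.1143] [ 0.31 -0.44 -1.39] [0.6  0.36 0.27] [0.052 0.091 0.013] loop z 0.172217011779061
```

{"name": "step_arm", "arguments": {
  "targets": [
    [[0,0,-0.15],0,-1],
    [[0,0,-0.3],0,-1],
    [[0,0,-0.45],0,-1],
    [[0,0,-0.6],0,-1],
    [[0,0,-0.7],0,-1],
    [[0,0,-0.8],0,-1],
    [[0,0,-0.8],0,-1]
  ]
}}

```text
time_s: 25.25
ee_pos: [0.5253, 0.3025, 0.0876]
eef_rot: [-0.008, 1.0, -0.0, -0.001]
contact_force: [-0.7, -0.9, -2.0]
width: 0.0117
finger_force: 60.0
```

```bash
python3 f.py
```

```text
25.5 [0.5258 0.3028 0.0888] [-0.43 -0.36 -1.95] [0.18 0.63 0.32] [-0.157  0.17  -0.056] loop z 0.14666514135038933
```

{"name": "step_arm", "arguments": {
  "targets": [
    [[0,0,-0.1],0,-1],
    [[0,0,-0.2],0,-1],
    [[0,0,-0.3],0,-1],
    [[0,0,-0.4],0,-1],
    [[0,0,-0.5],0,-1],
    [[0,0,-0.55],0,-1],
    [[0,0,-0.55],0,-1]
  ]
}}

```text
time_s: 26.08
ee_pos: [0.5256, 0.3028, 0.0716]
eef_rot: [-0.008, 1.0, -0.0, -0.0]
contact_force: [-0.1, -1.2, -1.4]
width: 0.0116
finger_force: 60.0
```

```bash
python3 f.py
```

```text
26.3333 [0.5256 0.3029 0.072 ] [ 0.6  -0.76 -2.04] [0.53 0.61 0.28] [-0.213  0.16  -0.098] loop z 0.1299450785434952
```

{"name": "step_arm", "arguments": {
  "targets": [
    [[0,0,-0.03],0,-1],
    [[0,0,-0.06],0,-1],
    [[0,0,-0.06],0,-1]
  ]
}}

```text
time_s: 26.58
ee_pos: [0.526, 0.3029, 0.0705]
eef_rot: [-0.008, 1.0, -0.0, 0.0]
contact_force: [-0.8, -1.3, -2.2]
width: 0.0116
finger_force: 60.0
```

```bash
python3 f.py
```

```text
26.8333 [0.526  0.3029 0.0705] [ 0.3  -1.47 -0.76] [0.4  0.31 0.87] [-0.247  0.016 -0.128] loop z 0.1284385140737013
```

{"name": "step_arm", "arguments": {
  "targets": [
    [[0,0,0],0,-0.6],
    [[0,0,0],0,-0.3],
    [[0,0,0],0,0],
    [[0,0,0],0,0],
    [[0,0,0],0,0],
    [[0,0,0],0,0],
    [[0,0,0.3],0,0],
    [[0,0,0.6],0,0]
  ]
}}

```text
time_s: 27.5
ee_pos: [0.5253, 0.3027, 0.0885]
eef_rot: [-0.008, 1.0, -0.0, -0.001]
contact_force: [-0.1, 1.0, -0.1]
width: 0.0469
finger_force: 0.0
```

{"name": "step_arm", "arguments": {
  "targets": [
    [[0,0,0.8],0,0],
    [[0,0,1.6],0,0],
    [[-0.4,0,2.4],0,0],
    [[-1.2,0,3.2],0,0],
    [[-2,0,4],0,0],
    [[-2.8,0,4.5],0,0],
    [[-3.6,0,4.5],0,0],
    [[-4,0,4.5],0,0]
  ]
}}

```text
time_s: 28.17
ee_pos: [0.4048, 0.3036, 0.2263]
eef_rot: [-0.009, 1.0, 0.001, 0.002]
contact_force: [-1.0, 0.3, -0.4]
width: 0.0469
finger_force: 0.0
```

```bash
cat > fin.py <<'E'
exec(open('rk.py').read().split('X=np.array([math.cos(yaw),math.sin(yaw),0]);c=e')[0])
for nm,d in(('scene',s),('top',t)):
  for k,w in(('placed',(.5864,.303)),('weighed',(.587,.227))):
    for z in(.098,):
      try: print(nm,k,'along',along(d,w,.016,z),'across',[across(d,w,.016,z,a) for a in(-.06,-.03,.03,.06)])
      except Exception as x: print(nm,k,'occluded',along(d,w,.016,z))
E
python3 fin.py
```

```text
28.2667 [0.4046 0.3031 0.2243] yaw 0.017745632609075468 [-0.7  0.2  0.1]
scene placed along (-0.0755, 0.0745, 161) across [(-0.0035, 0.007, 163), (-0.0045, 0.004, 157), (-0.005, 0.0065, 154), (-0.005, 0.0055, 154)]
scene weighed along (-0.0735, 0.076, 160) across [(-0.005, 0.0055, 163), (-0.006, 0.0035, 155), (-0.0065, 0.005, 154), (-0.006, 0.0055, 153)]
top placed along (-0.0815, 0.0705, 142) across [(-0.009, 0.006, 137), (-0.0085, 0.0055, 124), (-0.0095, 0.006, 136), (-0.0115, 0.0075, 140)]
top weighed along (-0.08, 0.0715, 146) across [(-0.01, 0.006, 140), (-0.009, 0.0045, 129), (-0.0105, 0.005, 135), (-0.012, 0.007, 138)]
```

The placed carrier matches the seated weighed one in both views: same height, about 76 mm apart, and within 2 mm along the slot. Handing in.

```bash
python3 -c "
from h import *
print(finish_job())"
```

```text
the job is handed in; nothing more can be done
None
```

The job is handed in, though no verdict came back: the carrier hung free on the scale at rest for over a second, was lifted off slowly, and now stands released in the rack's free slot, within about 2 mm of the slot's middle by the cameras.

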